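Find the full chocolate tin by feel

ROBOT

A 6-joint arm with a two-finger parallel gripper is mounted at the origin on the work surface. World frame = base frame: x ahead of the robot, y to its left, z up, the work surface at z = 0. Lengths are in m, angles in rad, forces in N, time in s.
With the tool pointing down it reaches from about 0.3 to 0.85 m from the base axis. Payload 5.4 kg.
Tool frame: the origin (TCP) lies midway between the tips of the shut fingers; the grasp point (between the pads) lies 19 mm behind it; z points along the fingers, x is the direction in which the jaws open and shut, and the axes are right-handed (so a half turn about z gives the same grasp; the last joint's range is limited). The gripper opens to 85 mm and grips with 20 to 120 N. Pads are 22 mm wide; open, the fingers measure 114 mm over their backs; the gripper's body (76 mm by 85 mm) begins 54 mm behind the grasp point. The pads swing forward as they close: fully open they stand 13 mm farther back than shut.
Start: joints at [-1.516, 0.158, 1.597, -0, 1.386, -0.21], TCP at [0.15, -0.555, 0.231] pointing down, gripper open.
Joint ranges: [-2.91, 2.91], [-0.94, 2.29], [0.18, 2.7], [-1.29, 4.43], [0.17, 2.64], [-3, 3]. Speed limits (rad/s): [2.57, 2.57, 3.14, 3.14, 3.14, 3.14].

INTERFACE

Orientations are given as a rotation vector (axis times angle).
In Python, from plant import r gives the robot as it stands. The module is installed in compiled form; this text tells all that it offers.
- The arm moves only by the tool carry_out, never from a script. Its argument "deltas" is a list of rows, each an object with "slide": the shift along the world's x, y, z in m, a list of three; "twist": the turn about the world's z in degrees. In form: [{"slide": [x, y, z], "twist": twist}, ...]. A call has 1 to 12 rows; each row shifts and turns the pose as measured when the row begins; what a row does not reach is not made up. A row lasts 1/12 s, in which the tool goes at most 41.7 mm and 7.16 degrees, less where a joint would pass 70% of its speed; a pose out of reach is approached as far as the arm can. A call with a gripper value outside its range is refused whole. "grip" is the finger opening in m, from 0 to 0.0854, set as the call begins (left out, the last holds). The fingers move at their own pace and stop on an object; "force" is the grip in N (left out, the last holds). Time passes only in rows, so rows that do not move let the fingers close. It gives the time, the measured TCP pose, the force and the opening at its end, in the units of the state.
- r.state(): the state, without advancing time (a new reading comes with each control period).
- r.snapshot(name): name is "side" or "top"; returns the picture (480x640x3 uint8, red, green, blue); there is no depth.
- r.camera_params(name): a dict with "fx", "fy", "cx", "cy" (pixels), "eye" and "attitude" of the camera in the world. Camera axes: x right, y up, looking along -z (the intrinsics and any distortion apply to the point x, -y, -z); pixel columns grow to the right and rows downward; lengths in m; the calibration is good to about 2 mm. A picture is of the moment at which its call begins. camera_params takes no time and is no camera call.
- r.job_done(): hands the job in, once; it reports no verdict.
Trained networks look in the newest picture that a camera, given by its name, has taken for a name from the list of things; names that differ only in an ending like _2 or _b are one class to them, and where a whole thing is asked for, a point or a joint stands for the part that bears it (a point fixed in the world has none). Each returns a list of dicts, best first, with "p" (0 to 1); they miss things now and then, are a little off and sometimes report something else, mostly with a low value. They report only what shows in the picture. A call takes as long as a camera call. They do not tell look-alikes from the thing itself.
- r.spot_in(target, camera): "box" ([left, top, width, height] as shares, 0 to 1, of the picture: columns of its width, rows of its height, round what is visible of it).
The state is a dict: "time_s": time; "joint_positions": joint angles; "qd": joint speeds; "tau": joint torques, N m; "ee_pos": TCP position; "tool_rot": TCP orientation; "force": force on the tool from outside, world axes, zero at the start; "ft_torque": the same for the moment, N m; "finger_gap": finger opening in m.
Only numpy, scipy, OpenCV 4.12 (cv2) and the standard library are available. Lean on these libraries where they do the work, as an engineer would, in place of code of your own. Each camera call takes 0.05 s, during which the arm holds its last target.

TASK

One of the three identical closed green tins is full of chocolate tablets and the other two are part used: find the heaviest by feel. Stand the two lighter tins upright on the marble slab, let go of, to be used first, and finish while holding the heaviest one up in the gripper for the cook to take, upright and still, its base at least 15 cm above the table. Keep the tins upright, set them down without dropping them, and leave everything else on the table where it is.

Things in the scene. Friction and masses are not known exactly. Their poses are not given: they have to be found in the camera images.
- tin_1: round green steel tin, pale band, sunk brass lid that stays shut; all three look the same. Diameter 64 mm all the way up, height 120 mm; grip it anywhere. Origin: centre of its underside, z up its middle. Solid chocolate tablets are stacked inside: it weighs 0.15 to 0.5 kg, and the full tin outweighs either other by at least 140 g. Which one is full changes from start to start
- tin_2: round green steel tin, pale band, sunk brass lid that stays shut; all three look the same. Diameter 64 mm all the way up, height 120 mm; grip it anywhere. Origin: centre of its underside, z up its middle. Solid chocolate tablets are stacked inside: it weighs 0.15 to 0.5 kg, and the full tin outweighs either other by at least 140 g. Which one is full changes from start to start
- tin_3: round green steel tin, pale band, sunk brass lid that stays shut; all three look the same. Diameter 64 mm all the way up, height 120 mm; grip it anywhere. Origin: centre of its underside, z up its middle. Solid chocolate tablets are stacked inside: it weighs 0.15 to 0.5 kg, and the full tin outweighs either other by at least 140 g. Which one is full changes from start to start
- slab: flat pale marble serving slab, fixed, 150 mm (its x) by 300 mm (its y) by 18 mm thick, top face 18 mm above the table. Origin: centre of its underside. It has room for three tins in a row along its y axis, 100 mm apart centre to centre
- press: closed cast aluminium tortilla press, round plates 196 mm across, lever folded over the top and reaching 180 mm from the middle along its x axis, 100 mm high. Origin: under its middle. Not part of the job: leave it where it is
- cup: red ceramic cup with a handle, diameter 80 mm, 88 mm high. Origin: centre of its underside. Not part of the job: leave it where it is
- bowl: terracotta bowl, diameter 136 mm, 55 mm high. Origin: centre of its underside. Not part of the job: leave it where it is
- shaker: steel salt shaker, diameter 46 mm, 90 mm high. Origin: centre of its underside. Not part of the job: leave it where it is
- whisk: wooden chocolate whisk lying down, 300 mm long along its x axis, head 41 mm across. Origin: under its middle, on the table. Not part of the job: leave it where it is
Not all that is in view belongs to the job. Leave any blue look-alike of the tin_3 alone.

How it is judged:
On the way, in this order (a step that is already met when the one before it is completed fails the run):
1. a tin is taken up in the gripper (((height (world z) of tin_1 above 0.04 m and contact force between the fingers and tin_1 above 0.5 N) or (height (world z) of tin_2 above 0.04 m and contact force between the fingers and tin_2 above 0.5 N) or (height (world z) of tin_3 above 0.04 m and contact force between the fingers and tin_3 above 0.5 N))), for 0.1 s.
2. the two lighter tins stand upright on the slab, let go of ((((x of tin_2 in the frame of slab between -0.065 and 0.065 m and y of tin_2 in the frame of slab between -0.14 and 0.14 m and z of tin_2 in the frame of slab between 0.012 and 0.024 m and angle between tin_2's own z axis and vertical below 0.1 rad and linear speed of tin_2 below 0.03 m/s and contact force between tin_2 and slab between 1 and 3.4 N and contact force between each of the fingers, the arm and tin_2 below 0.1 N) and (x of tin_3 in the frame of slab between -0.065 and 0.065 m and y of tin_3 in the frame of slab between -0.14 and 0.14 m and z of tin_3 in the frame of slab between 0.012 and 0.024 m and angle between tin_3's own z axis and vertical below 0.1 rad and linear speed of tin_3 below 0.03 m/s and contact force between tin_3 and slab between 1 and 3.4 N and contact force between each of the fingers, the arm and tin_3 below 0.1 N)) or ((x of tin_1 in the frame of slab between -0.065 and 0.065 m and y of tin_1 in the frame of slab between -0.14 and 0.14 m and z of tin_1 in the frame of slab between 0.012 and 0.024 m and angle between tin_1's own z axis and vertical below 0.1 rad and linear speed of tin_1 below 0.03 m/s and contact force between tin_1 and slab between 1 and 3.4 N and contact force between each of the fingers, the arm and tin_1 below 0.1 N) and (x of tin_3 in the frame of slab between -0.065 and 0.065 m and y of tin_3 in the frame of slab between -0.14 and 0.14 m and z of tin_3 in the frame of slab between 0.012 and 0.024 m and angle between tin_3's own z axis and vertical below 0.1 rad and linear speed of tin_3 below 0.03 m/s and contact force between tin_3 and slab between 1 and 3.4 N and contact force between each of the fingers, the arm and tin_3 below 0.1 N)) or ((x of tin_1 in the frame of slab between -0.065 and 0.065 m and y of tin_1 in the frame of slab between -0.14 and 0.14 m and z of tin_1 in the frame of slab between 0.012 and 0.024 m and angle between tin_1's own z axis and vertical below 0.1 rad and linear speed of tin_1 below 0.03 m/s and contact force between tin_1 and slab between 1 and 3.4 N and contact force between each of the fingers, the arm and tin_1 below 0.1 N) and (x of tin_2 in the frame of slab between -0.065 and 0.065 m and y of tin_2 in the frame of slab between -0.14 and 0.14 m and z of tin_2 in the frame of slab between 0.012 and 0.024 m and angle between tin_2's own z axis and vertical below 0.1 rad and linear speed of tin_2 below 0.03 m/s and contact force between tin_2 and slab between 1 and 3.4 N and contact force between each of the fingers, the arm and tin_2 below 0.1 N)))), for 0.2 s.
At the end, for the whole second after the job is handed in: The heaviest tin is in the fingers, base 15 cm up (2 mm allowed), within 0.3 rad of upright, under 0.04 m/s, carried by nothing else; the lighter two stand on the slab, centres 10 mm inside its edges, within 0.1 rad of upright, untouched, each pressing under 3.4 N (the full tin weighs more) (((height (world z) of tin_1 above 0.148 m and contact force between the fingers and tin_1 above 1 N and angle between tin_1's own z axis and vertical below 0.3 rad and linear speed of tin_1 below 0.04 m/s and contact force between tin_1 and slab below 0.1 N and contact force between tin_1 and tin_2 below 0.1 N and contact force between tin_1 and tin_3 below 0.1 N and (x of tin_2 in the frame of slab between -0.065 and 0.065 m and y of tin_2 in the frame of slab between -0.14 and 0.14 m and z of tin_2 in the frame of slab between 0.012 and 0.024 m and angle between tin_2's own z axis and vertical below 0.1 rad and linear speed of tin_2 below 0.03 m/s and contact force between tin_2 and slab between 1 and 3.4 N and contact force between each of the fingers, the arm and tin_2 below 0.1 N) and (x of tin_3 in the frame of slab between -0.065 and 0.065 m and y of tin_3 in the frame of slab between -0.14 and 0.14 m and z of tin_3 in the frame of slab between 0.012 and 0.024 m and angle between tin_3's own z axis and vertical below 0.1 rad and linear speed of tin_3 below 0.03 m/s and contact force between tin_3 and slab between 1 and 3.4 N and contact force between each of the fingers, the arm and tin_3 below 0.1 N)) or (height (world z) of tin_2 above 0.148 m and contact force between the fingers and tin_2 above 1 N and angle between tin_2's own z axis and vertical below 0.3 rad and linear speed of tin_2 below 0.04 m/s and contact force between tin_2 and slab below 0.1 N and contact force between tin_2 and tin_1 below 0.1 N and contact force between tin_2 and tin_3 below 0.1 N and (x of tin_1 in the frame of slab between -0.065 and 0.065 m and y of tin_1 in the frame of slab between -0.14 and 0.14 m and z of tin_1 in the frame of slab between 0.012 and 0.024 m and angle between tin_1's own z axis and vertical below 0.1 rad and linear speed of tin_1 below 0.03 m/s and contact force between tin_1 and slab between 1 and 3.4 N and contact force between each of the fingers, the arm and tin_1 below 0.1 N) and (x of tin_3 in the frame of slab between -0.065 and 0.065 m and y of tin_3 in the frame of slab between -0.14 and 0.14 m and z of tin_3 in the frame of slab between 0.012 and 0.024 m and angle between tin_3's own z axis and vertical below 0.1 rad and linear speed of tin_3 below 0.03 m/s and contact force between tin_3 and slab between 1 and 3.4 N and contact force between each of the fingers, the arm and tin_3 below 0.1 N)) or (height (world z) of tin_3 above 0.148 m and contact force between the fingers and tin_3 above 1 N and angle between tin_3's own z axis and vertical below 0.3 rad and linear speed of tin_3 below 0.04 m/s and contact force between tin_3 and slab below 0.1 N and contact force between tin_3 and tin_1 below 0.1 N and contact force between tin_3 and tin_2 below 0.1 N and (x of tin_1 in the frame of slab between -0.065 and 0.065 m and y of tin_1 in the frame of slab between -0.14 and 0.14 m and z of tin_1 in the frame of slab between 0.012 and 0.024 m and angle between tin_1's own z axis and vertical below 0.1 rad and linear speed of tin_1 below 0.03 m/s and contact force between tin_1 and slab between 1 and 3.4 N and contact force between each of the fingers, the arm and tin_1 below 0.1 N) and (x of tin_2 in the frame of slab between -0.065 and 0.065 m and y of tin_2 in the frame of slab between -0.14 and 0.14 m and z of tin_2 in the frame of slab between 0.012 and 0.024 m and angle between tin_2's own z axis and vertical below 0.1 rad and linear speed of tin_2 below 0.03 m/s and contact force between tin_2 and slab between 1 and 3.4 N and contact force between each of the fingers, the arm and tin_2 below 0.1 N)))); the arm keeps its last pose, push and grip.
It fails at once if a tin is tipped by more than 0.7 rad (angle between any of tin_1, tin_2, tin_3's own z axis and vertical above 0.7 rad).
It fails at once if a tin is dropped or knocked: it moves faster than 0.6 m/s out of the fingers ((contact force between the fingers and tin_1 below 0.01 N and linear speed of tin_1 above 0.6 m/s) or (contact force between the fingers and tin_2 below 0.01 N and linear speed of tin_2 above 0.6 m/s) or (contact force between the fingers and tin_3 below 0.01 N and linear speed of tin_3 above 0.6 m/s)).
It fails at once if another thing on the table is shifted by more than 30 mm (distance of any of press, cup, bowl, shaker, whisk from where it was at the start of the episode above 0.03 m).
It also fails if it takes over 70 s, if anything falls off the work surface, if the arm or the gripper's body presses on something with over 40 N, if the wrist force passes 120 N, or if a joint passes its speed limit or range.

## Working session

There is one attempt and no reset: what is moved stays moved. The work goes in short steps, Python scripts to look and compute and a tool call to move; the robot and the scene stay as the last step left them, time stands still between calls to the robot, and variables do not carry over. Pictures are saved under pics/ and viewed, and the job is handed in when it is done.

Besides the shell and the picture viewer there is one more tool, called after "Emit:" as name(argument=value, ...), one argument or row to a line, values as JSON. carry_out: Moves the arm, as the interface text tells. Its arguments: {"type":"object","properties":{"deltas":{"type":"array","items":{"type":"object","properties":{"slide":{"type":"array","items":{"type":"number"}},"twist":{"type":"number"}}}},"grip":{"type":"number"},"force":{"type":"number"}},"required":["deltas"]}

```bash
mkdir -p pics
python3 - <<'E'
from plant import r
import cv2,json
for n in("side","top"):
    im=r.snapshot(n); cv2.imwrite(f"pics/{n}0.png",im[:,:,::-1]); print(n,r.camera_params(n))
    for t in("tin_1","slab"):
        for d in r.spot_in(t,n): print(t,d)
print(r.state())
E
```

```text
side {'fx': 578.482588305239, 'fy': 578.482588305239, 'cx': 323.9952879562699, 'cy': 234.5899701644085, 'eye': array([ 0.24236244, -1.09049814,  1.14779853]), 'attitude': array([ 0.7650626 , -0.11844736, -0.27283179])}
tin_1 {'box': [0.3659, 0.339, 0.0381, 0.1002], 'p': 0.87}
tin_1 {'box': [0.4873, 0.3342, 0.0434, 0.0983], 'p': 0.82}
tin_1 {'box': [0.423, 0.3273, 0.0378, 0.0994], 'p': 0.8}
tin_1 {'box': [0.413, 0.3923, 0.0373, 0.1023], 'p': 0.61}
tin_1 {'box': [0.3844, 0.2806, 0.0402, 0.0967], 'p': 0.57}
tin_1 {'box': [0.3263, 0.2846, 0.0411, 0.0896], 'p': 0.55}
slab {'box': [0.4555, 0.5521, 0.1513, 0.2288], 'p': 0.58}
top {'fx': 598.2681044508747, 'fy': 598.2681044508747, 'cx': 310.4613186128278, 'cy': 237.99916945878996, 'eye': array([ 0.24693964, -0.05284673,  1.6436162 ]), 'attitude': array([ 0.14281646, -0.13942798, -1.57875368])}
tin_1 {'box': [0.4108, 0.5304, 0.0377, 0.0606], 'p': 0.95}
tin_1 {'box': [0.3359, 0.571, 0.0469, 0.0565], 'p': 0.92}
tin_1 {'box': [0.3308, 0.4875, 0.0534, 0.0694], 'p': 0.86}
tin_1 {'box': [0.2427, 0.6115, 0.0584, 0.064], 'p': 0.62}
tin_1 {'box': [0.3597, 0.3946, 0.0484, 0.0683], 'p': 0.6}
tin_1 {'box': [0.2589, 0.531, 0.0534, 0.0594], 'p': 0.56}
slab {'box': [0.5358, 0.4462, 0.1761, 0.1229], 'p': 0.69}
{'time_s': 0.3, 'joint_positions': array([-1.51612354e+00,  1.58643906e-01,  1.59739998e+00,  8.34935801e-06,
        1.38621246e+00, -2.10098286e-01]), 'qd': array([ 0.00060818, -0.00125349, -0.00315015, -0.00188233,  0.00167153,
       -0.00085174]), 'tau': array([ 3.48650938e-04, -3.95478022e+01, -3.31102610e+01, -1.04555190e-04,
        4.82833595e-03, -4.82445124e-07]), 'ee_pos': array([ 0.15044203, -0.55475211,  0.23096148]), 'tool_rot': array([-2.49482560e+00,  1.90846724e+00,  6.67812652e-04]), 'force': array([-0.13350275, -1.2230669 , -0.3145313 ]), 'ft_torque': array([0.01545819, 0.00157379, 0.02011065]), 'finger_gap': 0.08576548430157545}
```

View pics/side0.png

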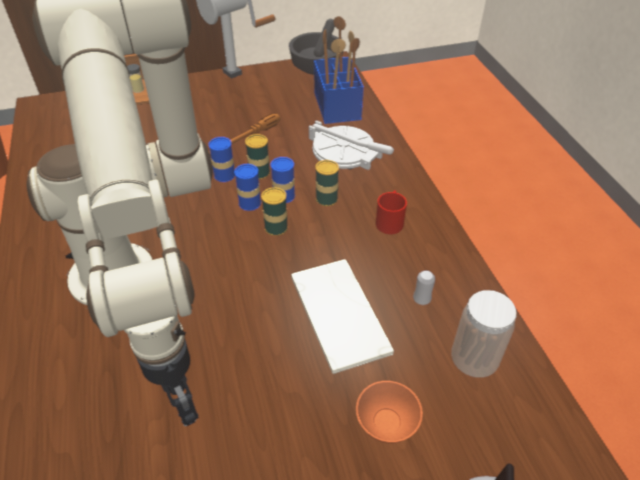

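View pics/top0.png

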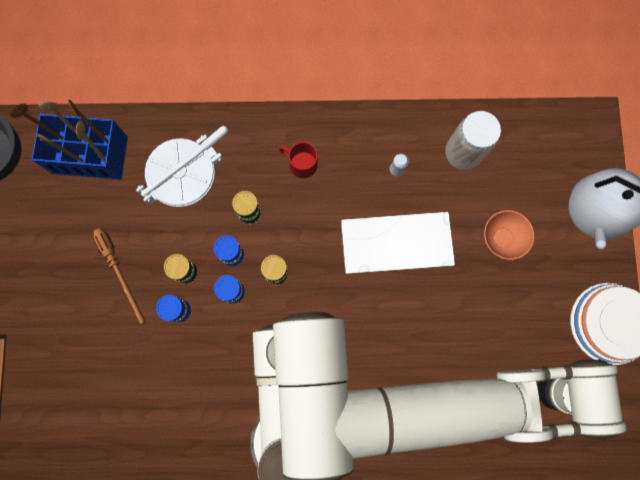

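The picture shows three green tins with brass lids: side (257,156), (327,182), (275,210), matching top (179,268), (246,204), (273,269). The three blue-lided ones at top (227,250), (228,289) and (171,308) are look-alikes, so I leave them alone. The slab is at top (398,243).

```bash
cat > h.py <<'E'
import numpy as np,cv2
from scipy.spatial.transform import Rotation as R
from plant import r
C={n:r.camera_params(n) for n in("side","top")}
def proj(P,n):
    c=C[n];p=(np.atleast_2d(P)-c["eye"])@R.from_rotvec(c["attitude"]).as_matrix()
    return np.c_[c["cx"]+c["fx"]*p[:,0]/-p[:,2],c["cy"]+c["fy"]*p[:,1]/p[:,2]]
def ray(uv,n):
    c=C[n];d=np.array([(uv[0]-c["cx"])/c["fx"],-(uv[1]-c["cy"])/c["fy"],-1.]);d=R.from_rotvec(c["attitude"]).as_matrix()@d
    return c["eye"],d/np.linalg.norm(d)
def tri(a,b):
    A=np.zeros((3,3));B=np.zeros(3);L=[ray(a,"side"),ray(b,"top")]
    for e,d in L:
        M=np.eye(3)-np.outer(d,d);A+=M;B+=M@e
    X=np.linalg.solve(A,B)
    return X,[np.linalg.norm(np.cross(X-e,d)) for e,d in L][0]*2
def onz(uv,n,z):
    e,d=ray(uv,n);return e+d*(z-e[2])/d[2]
def lids(im,color="brass",amin=40):
    h=cv2.cvtColor(im,cv2.COLOR_RGB2HSV)
    m=cv2.inRange(h,(18,110,110),(30,255,255)) if color=="brass" else cv2.inRange(h,(105,140,80),(125,255,255))
    k,_,st,ce=cv2.connectedComponentsWithStats(m)
    return [(ce[i].round(1).tolist(),st[i].tolist()) for i in range(1,k) if st[i,4]>amin]
E
python3 - <<'E'
from h import *
for n in C:
    im=cv2.imread(f"pics/{n}0.png")[:,:,::-1].copy(); 
    print(n,lids(im))
    m=cv2.inRange(im,(225,225,225),(255,255,255)); cs=cv2.findContours(m,0,2)[0]
    for c in cs:
        if cv2.contourArea(c)>2000:
            q=cv2.approxPolyDP(c,8,True)[:,0]; print("white",q.tolist(),[onz(p,n,.018)[:2].round(3).tolist() for p in q])
s=cv2.imread("pics/side0.png")[120:250,190:410];t=cv2.imread("pics/top0.png")[180:330,130:300]
cv2.imwrite("pics/crops.png",np.hstack([cv2.resize(s,None,fx=2,fy=2),cv2.resize(t,(294,260))]))
E
```

```text
side [([255.9, 140.8], [245, 134, 23, 14, 254]), ([326.6, 167.3], [316, 160, 23, 15, 276]), ([273.4, 195.3], [261, 186, 25, 19, 357])]
white [[344, 260], [293, 274], [333, 368], [391, 350]] [[0.588, -0.143], [0.448, -0.152], [0.465, -0.442], [0.606, -0.435]]
top [([244.3, 202.7], [232, 191, 26, 25, 477]), ([176.1, 266.2], [164, 254, 25, 26, 509]), ([273.1, 267.2], [261, 255, 26, 25, 507])]
white [[319, 387], [282, 390], [292, 476], [322, 475]] [[0.141, -0.069], [0.135, 0.029], [-0.081, 0.004], [-0.079, -0.073]]
white [[316, 321], [277, 325], [281, 383], [319, 380]] [[0.314, -0.063], [0.305, 0.042], [0.153, 0.032], [0.159, -0.069]]
white [[612, 288], [592, 301], [588, 330], [604, 351], [631, 357], [639, 294]] [[0.393, -0.868], [0.359, -0.811], [0.281, -0.793], [0.226, -0.83], [0.209, -0.9], [0.376, -0.94]]
white [[447, 213], [343, 220], [346, 272], [453, 264]] [[0.608, -0.432], [0.591, -0.142], [0.446, -0.147], [0.464, -0.44]]
```

View pics/crops.png

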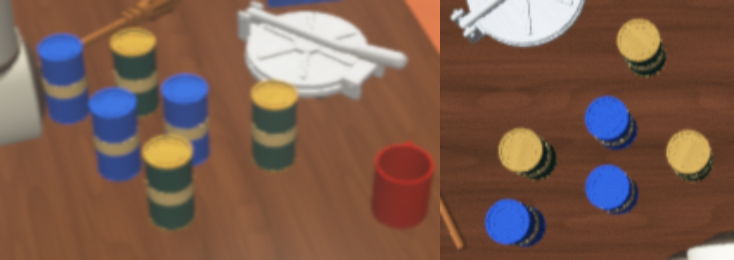

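The crop confirms it: three green tins with brass lids, and three blue look-alikes among them.

Run:
```python
from h import *
g=[("far",(255.9,140.8),(176.1,266.2)),("press-side",(326.6,167.3),(244.3,202.7)),("near",(273.4,195.3),(273.1,267.2))]
for n,a,b in g:
    X,e=tri(a,b); print(n,X.round(4),round(e,4),"topcam@.12",onz(b,"top",.119)[:2].round(4),"side@.12",onz(a,"side",.119)[:2].round(4))
for n,z in (("side",.12),("top",.12)):
    im=cv2.imread(f"pics/{n}0.png")[:,:,::-1].copy()
    for ce,st in lids(im,"blue"): print(n,ce,st,onz(ce,n,z)[:2].round(3))
print("blue top pix", [onz(p,"top",.12)[:2].round(3).tolist() for p in((227,250),(228,289),(171,308))])
for n,p,z in(("cup",(303,159),.088),("press",(180,172),.06),("leverend",(224,130),.09),("lever2",(146,193),.09),("whiskend",(141,321),.01),("whiskhead",(100,235),.02)): print(n,onz(p,"top",z)[:2].round(3))
q=np.array([[.588,-.143],[.448,-.152],[.465,-.442],[.606,-.435]]);q2=np.array([[.591,-.142],[.446,-.147],[.464,-.44],[.608,-.432]])
print("slab",((q+q2)/2).mean(0))
# white gripper: tool x dir
s=r.state();print(R.from_rotvec(s["tool_rot"]).as_matrix().round(3))
```

```text
far [0.4543 0.2957 0.1158] 0.0008 topcam@.12 [0.4543 0.2949] side@.12 [0.4532 0.2913]
press-side [0.62   0.1214 0.1146] 0.0015 topcam@.12 [0.6197 0.1208] side@.12 [0.6176 0.1161]
near [0.4487 0.0457 0.1169] 0.0002 topcam@.12 [0.4485 0.0456] side@.12 [0.4482 0.0434]
side [329.3, 83.2] [314, 61, 35, 43, 306] [0.753 0.534]
side [220.3, 149.0] [209, 138, 22, 24, 413] [0.346 0.28 ]
side [281.9, 169.4] [271, 158, 22, 25, 439] [0.495 0.141]
side [240.6, 175.9] [215, 164, 44, 27, 666] [0.38  0.145]
side [289.4, 195.4] [287, 191, 6, 10, 42] [0.489 0.03 ]
side [249.1, 203.0] [240, 197, 19, 13, 183] [0.38  0.031]
top [46.3, 115.7] [39, 114, 18, 7, 41] [0.867 0.656]
top [78.0, 147.7] [32, 118, 81, 50, 811] [0.776 0.565]
top [226.4, 248.1] [214, 236, 26, 26, 514] [0.5   0.166]
top [226.8, 287.9] [214, 275, 26, 26, 524] [0.397 0.164]
top [169.0, 307.6] [156, 295, 27, 26, 545] [0.348 0.31 ]
blue top pix [[0.495, 0.164], [0.394, 0.161], [0.347, 0.305]]
cup [ 0.747 -0.034]
press [0.723 0.305]
leverend [0.831 0.181]
lever2 [0.657 0.388]
whiskend [0.321 0.411]
whiskhead [0.557 0.53 ]
slab [ 0.527    -0.291625]
[[ 0.262 -0.965 -0.   ]
 [-0.965 -0.262  0.001]
 [-0.001 -0.    -1.   ]]
```

Emit:
carry_out(
  deltas=[
    {"slide":[0.02,0.033,0],"twist":-1.3},
    {"slide":[0.02,0.033,0],"twist":-1.3},
    {"slide":[0.02,0.033,0],"twist":-1.3},
    {"slide":[0.02,0.033,0],"twist":-1.3},
    {"slide":[0.02,0.033,0],"twist":-1.3},
    {"slide":[0.02,0.033,0],"twist":-1.3},
    {"slide":[0.02,0.033,0],"twist":-1.3},
    {"slide":[0.02,0.033,0],"twist":-1.3},
    {"slide":[0.02,0.033,0],"twist":-1.3},
    {"slide":[0.02,0.033,0],"twist":-1.3},
    {"slide":[0.02,0.033,0],"twist":-1.3},
    {"slide":[0.02,0.033,0],"twist":-1.3},
  ],
  grip=0.0854,
  force=40,
)

```text
time_s: 1.3
ee_pos: [0.3923, -0.1455, 0.2298]
tool_rot: [2.181, -2.26, 0.006]
force: [1.2, -1.3, -0.5]
finger_gap: 0.0853
```

Emit:
carry_out(
  deltas=[
    {"slide":[0.01,0.035,0],"twist":1},
    {"slide":[0.01,0.035,0],"twist":1},
    {"slide":[0.01,0.035,0],"twist":0},
    {"slide":[0.01,0.033,0],"twist":0},
    {"slide":[0.01,0.025,0],"twist":0},
    {"slide":[0.005,0.02,0],"twist":0},
    {"slide":[0,0.005,0],"twist":0},
    {"slide":[0,0,0],"twist":0},
    {"slide":[0,0,0],"twist":0},
  ],
)

```text
time_s: 2.05
ee_pos: [0.45, 0.0591, 0.2311]
tool_rot: [-2.232, 2.207, -0.011]
force: [0.6, 0.1, 0.3]
finger_gap: 0.0857
```

```bash
cat > st.py <<'E'
from h import *
import sys
s=r.state();M=R.from_rotvec(s["tool_rot"]).as_matrix();print(round(s["time_s"],2),s["ee_pos"].round(4),"yaw",np.degrees(np.arctan2(M[1,0],M[0,0])).round(2),"tilt",M[:,2].round(4),"F",s["force"].round(2),"T",s["ft_torque"].round(3),"tau",s["tau"].round(2),"q",s["joint_positions"].round(3),s["finger_gap"])
E
python3 st.py
```

```text
2.05 [0.45   0.0591 0.2311] yaw -89.36 tilt [ 0.0072 -0.0027 -1.    ] F [0.57 0.12 0.25] T [-0.009  0.021  0.009] tau [ 7.800e-01 -2.614e+01 -3.328e+01  8.000e-02 -3.000e-02  5.000e-02] q [-0.136 -0.172  1.926 -0.002  1.38   1.424] 0.08565631387950734
```

Emit:
carry_out(
  deltas=[
    {"slide":[-0.001,-0.013,0],"twist":0},
    {"slide":[0,0,0],"twist":0},
    {"slide":[0,0,-0.025]},
    {"slide":[0,0,-0.025]},
    {"slide":[0,0,-0.015]},
    {"slide":[0,0,0]},
    {"slide":[0,0,0]},
  ],
)

```text
schema error: expected keys slide, twist
```

```bash
python3 st.py
python3 - <<'E'
from h import *
for n in C:
    im=r.snapshot(n);print(n,lids(im))
    x0,y0=(210,120) if n=="side" else (180,180)
    cv2.imwrite(f"pics/{n}1.png",cv2.resize(im[y0:y0+150,x0:x0+160,::-1],(640,600)))
E
```

```text
2.05 [0.45   0.0591 0.2311] yaw -89.36 tilt [ 0.0072 -0.0027 -1.    ] F [0.57 0.12 0.25] T [-0.009  0.021  0.009] tau [ 7.800e-01 -2.614e+01 -3.328e+01  8.000e-02 -3.000e-02  5.000e-02] q [-0.136 -0.172  1.926 -0.002  1.38   1.424] 0.08565631387950734
side [([254.1, 140.9], [245, 134, 18, 14, 207]), ([326.6, 167.3], [316, 160, 23, 15, 274]), ([273.5, 195.3], [261, 186, 25, 19, 358])]
top [([244.4, 202.8], [233, 191, 25, 25, 478]), ([176.1, 266.2], [164, 254, 25, 26, 509]), ([282.0, 270.3], [278, 263, 9, 16, 81]), ([264.8, 272.4], [261, 268, 7, 11, 46])]
```

View pics/side1.png

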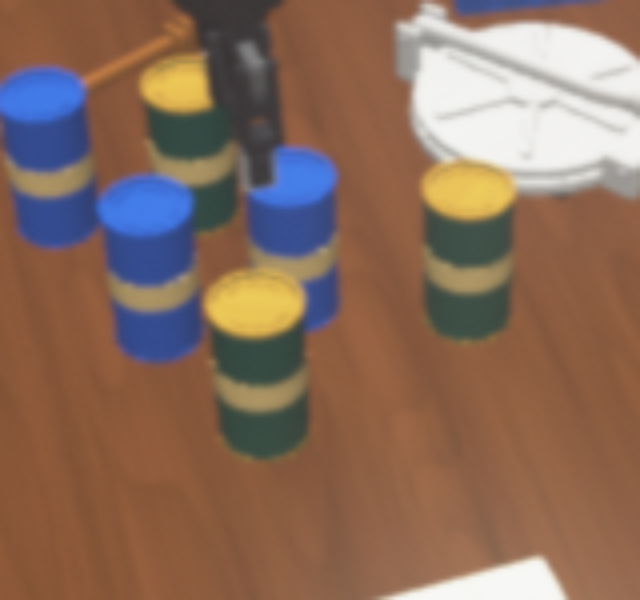

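The gripper hovers over the near tin (crop ~(265,300)); all rows need both keys, so I send it again.

Emit:
carry_out(
  deltas=[
    {"slide":[-0.001,-0.013,0],"twist":0},
    {"slide":[0,0,0],"twist":0},
    {"slide":[0,0,-0.025],"twist":0},
    {"slide":[0,0,-0.025],"twist":0},
    {"slide":[0,0,-0.015],"twist":0},
    {"slide":[0,0,0],"twist":0},
    {"slide":[0,0,0],"twist":0},
  ],
)

```text
time_s: 2.73
ee_pos: [0.4497, 0.0389, 0.1661]
tool_rot: [-2.212, 2.222, -0.018]
force: [0.5, 0.1, 0.7]
finger_gap: 0.085
```

```bash
python3 st.py
```

```text
2.73 [0.4497 0.0389 0.1661] yaw -90.25 tilt [ 0.0126 -0.004  -0.9999] F [0.48 0.11 0.66] T [-0.026  0.049  0.018] tau [ 8.000e-02 -2.575e+01 -3.042e+01 -1.000e-02 -6.000e-02 -0.000e+00] q [-1.810e-01 -1.200e-01  2.012e+00 -2.000e-03  1.236e+00  1.394e+00] 0.08501509233187224
```

Emit:
carry_out(
  deltas=[
    {"slide":[-0.001,0.006,-0.01],"twist":0},
    {"slide":[0,0,-0.03],"twist":0},
    {"slide":[0,0,-0.03],"twist":0},
    {"slide":[0,0,-0.02],"twist":0},
    {"slide":[0,0,-0.005],"twist":0},
    {"slide":[0,0,0],"twist":0},
  ],
)

```text
time_s: 3.23
ee_pos: [0.4536, 0.0451, 0.0736]
tool_rot: [-2.202, 2.219, -0.036]
force: [0.4, -0.7, 0.1]
finger_gap: 0.0853
```

```bash
python3 st.py
```

```text
3.23 [0.4536 0.0451 0.0736] yaw -90.45 tilt [ 0.027  -0.0055 -0.9996] F [ 0.35 -0.72  0.09] T [ 0.066  0.055 -0.013] tau [ -0.1  -28.19 -27.57  -0.    -0.29  -0.  ] q [-1.660e-01  2.200e-02  2.081e+00 -1.000e-03  1.011e+00  1.413e+00] 0.08526662981114634
```

Emit:
carry_out(
  deltas=[
    {"slide":[-0.005,0,-0.004],"twist":0},
    {"slide":[0,0,0],"twist":0},
    {"slide":[0,0,0],"twist":0},
  ],
)

```text
time_s: 3.48
ee_pos: [0.4504, 0.0452, 0.0724]
tool_rot: [-2.2, 2.217, -0.042]
force: [0.6, -0.8, 0.0]
finger_gap: 0.0849
```

```bash
python3 st.py
```

```text
3.48 [0.4504 0.0452 0.0724] yaw -90.44 tilt [ 0.0317 -0.0061 -0.9995] F [ 0.65 -0.78  0.02] T [ 0.012 -0.001 -0.015] tau [  0.08 -27.8  -27.19   0.    -0.07  -0.  ] q [-1.680e-01  1.200e-02  2.094e+00 -1.000e-03  1.003e+00  1.411e+00] 0.08492018327206739
```

Emit:
carry_out(
  deltas=[
    {"slide":[0,0,0],"twist":0},
    {"slide":[0,0,0],"twist":0},
    {"slide":[0,0,0],"twist":0},
    {"slide":[0,0,0],"twist":0},
  ],
  grip=0.05,
  force=60,
)

```text
time_s: 3.82
ee_pos: [0.4523, 0.0455, 0.0753]
tool_rot: [-2.196, 2.214, -0.047]
force: [-0.1, -0.4, -4.2]
finger_gap: 0.0633
```

```bash
python3 st.py
```

```text
3.82 [0.4523 0.0455 0.0753] yaw -90.47 tilt [ 0.037  -0.0056 -0.9993] F [-0.08 -0.39 -4.21] T [-0.06   0.041  0.019] tau [ 6.000e-02 -3.074e+01 -3.033e+01  2.000e-02 -2.100e-01  0.000e+00] q [-1.670e-01  8.000e-03  2.092e+00  1.000e-03  1.004e+00  1.411e+00] 0.06330482613827557
```

Emit:
carry_out(
  deltas=[
    {"slide":[0,0,0.01],"twist":0},
    {"slide":[0,0,0.02],"twist":0},
    {"slide":[0,0,0.03],"twist":0},
    {"slide":[0,0,0.02],"twist":0},
    {"slide":[0,0,0.01],"twist":0},
    {"slide":[0,0,0],"twist":0},
    {"slide":[0,0,0],"twist":0},
    {"slide":[0,0,0],"twist":0},
  ],
)

```text
time_s: 4.48
ee_pos: [0.4467, 0.0455, 0.1678]
tool_rot: [-2.202, 2.22, -0.036]
force: [0.1, 0.3, -3.9]
finger_gap: 0.0633
```

```bash
python3 st.py
```

```text
4.48 [0.4467 0.0455 0.1678] yaw -90.47 tilt [ 0.0267 -0.0058 -0.9996] F [ 0.14  0.31 -3.95] T [ 0.041  0.009 -0.014] tau [  0.05 -28.28 -34.06  -0.    -0.09  -0.  ] q [-1.680e-01 -1.400e-01  2.028e+00 -1.000e-03  1.227e+00  1.411e+00] 0.06330594326990377
```

Emit:
carry_out(
  deltas=[
    {"slide":[0,0,0],"twist":0},
    {"slide":[0,0,0],"twist":0},
    {"slide":[0,0,0],"twist":0},
  ],
)

```text
time_s: 4.73
ee_pos: [0.4446, 0.0458, 0.1647]
tool_rot: [-2.204, 2.222, -0.028]
force: [0.5, -0.4, -3.7]
finger_gap: 0.0633
```

Emit:
carry_out(
  deltas=[
    {"slide":[0,0,0],"twist":0},
  ],
)

```text
time_s: 4.82
ee_pos: [0.444, 0.0459, 0.1639]
tool_rot: [-2.205, 2.223, -0.026]
force: [-0.5, -0.3, -4.4]
finger_gap: 0.0632
```

```bash
python3 st.py
```

```text
4.82 [0.444  0.0459 0.1639] yaw -90.48 tilt [ 0.0191 -0.0046 -0.9998] F [-0.45 -0.33 -4.44] T [ 0.003  0.016 -0.012] tau [ 0.000e+00 -2.799e+01 -3.372e+01 -1.000e-02 -9.000e-02 -0.000e+00] q [-1.680e-01 -1.370e-01  2.032e+00 -1.000e-03  1.226e+00  1.412e+00] 0.0631662888208208
```

```bash
cat > weigh.py <<'E'
from h import *
F=[];T=[]
for i in range(12):
    r.snapshot("top");s=r.state();F.append(s["force"]);T.append(s["tau"])
F=np.array(F);print("Fz",F[:,2].round(2),"mean",F.mean(0).round(2),"tau",np.mean(T,0).round(2))
E
python3 weigh.py;python3 st.py
```

```text
Fz [-4.31 -4.32 -4.45 -4.14 -5.07 -3.91 -4.04 -4.09 -4.36 -3.45 -4.71 -4.76] mean [ 0.1   0.18 -4.3 ] tau [-0.000e+00 -2.786e+01 -3.368e+01 -1.000e-02 -1.000e-01  0.000e+00]
5.42 [0.4446 0.0458 0.1648] yaw -90.48 tilt [ 0.0209 -0.0049 -0.9998] F [-0.27 -0.04 -4.76] T [ 0.002 -0.005 -0.04 ] tau [-0.000e+00 -2.787e+01 -3.369e+01 -1.000e-02 -1.000e-01 -0.000e+00] q [-1.680e-01 -1.380e-01  2.031e+00 -1.000e-03  1.227e+00  1.411e+00] 0.06361968763933055
```

4.3 N (~0.44 kg) is above what a light tin may weigh, so this is probably the full one. I set it back down here and weigh the others.

Emit:
carry_out(
  deltas=[
    {"slide":[0,0,-0.015],"twist":0},
    {"slide":[0,0,-0.025],"twist":0},
    {"slide":[0,0,-0.02],"twist":0},
    {"slide":[0,0,-0.01],"twist":0},
    {"slide":[0,0,0],"twist":0},
  ],
)

```text
time_s: 5.83
ee_pos: [0.4467, 0.0454, 0.0947]
tool_rot: [-2.201, 2.22, -0.037]
force: [-0.6, 0.7, -4.6]
finger_gap: 0.0633
```

```bash
python3 st.py
```

```text
5.83 [0.4467 0.0454 0.0947] yaw -90.48 tilt [ 0.0276 -0.006  -0.9996] F [-0.55  0.66 -4.58] T [0.016 0.072 0.008] tau [ -0.18 -29.74 -31.96   0.    -0.61   0.  ] q [-1.680e-01 -3.400e-02  2.088e+00 -2.000e-03  1.059e+00  1.412e+00] 0.0632526638432877
```

Emit:
carry_out(
  deltas=[
    {"slide":[0,0,-0.008],"twist":0},
    {"slide":[0,0,-0.005],"twist":0},
    {"slide":[0,0,-0.003],"twist":0},
    {"slide":[0,0,-0.001],"twist":0},
  ],
)

```text
time_s: 6.17
ee_pos: [0.448, 0.0453, 0.078]
tool_rot: [-2.2, 2.218, -0.04]
force: [0.5, 0.5, -4.7]
finger_gap: 0.0636
```

Emit:
carry_out(
  deltas=[
    {"slide":[0,0,-0.001],"twist":0},
  ],
)

```text
time_s: 6.25
ee_pos: [0.4484, 0.0452, 0.0773]
tool_rot: [-2.2, 2.218, -0.041]
force: [-0.2, 0.1, -3.9]
finger_gap: 0.0633
```

Emit:
carry_out(
  deltas=[
    {"slide":[0,0,-0.001],"twist":0},
  ],
)

```text
time_s: 6.33
ee_pos: [0.4489, 0.0451, 0.0767]
tool_rot: [-2.2, 2.217, -0.043]
force: [-0.2, 0.4, -4.3]
finger_gap: 0.0633
```

Emit:
carry_out(
  deltas=[
    {"slide":[0,0,-0.001],"twist":0},
  ],
)

```text
time_s: 6.42
ee_pos: [0.4493, 0.0451, 0.0761]
tool_rot: [-2.199, 2.217, -0.044]
force: [-0.5, 0.7, -4.8]
finger_gap: 0.0636
```

Emit:
carry_out(
  deltas=[
    {"slide":[0,0,-0.002],"twist":0},
    {"slide":[0,0,-0.002],"twist":0},
  ],
)

```text
time_s: 6.58
ee_pos: [0.451, 0.0451, 0.0749]
tool_rot: [-2.198, 2.216, -0.046]
force: [-11.0, 3.8, 24.5]
finger_gap: 0.0637
```

Emit:
carry_out(
  deltas=[
    {"slide":[0,0,-0.002],"twist":0},
  ],
)

```text
time_s: 6.67
ee_pos: [0.4513, 0.0452, 0.075]
tool_rot: [-2.199, 2.216, -0.045]
force: [-10.3, 1.4, 16.9]
finger_gap: 0.0635
```

Emit:
carry_out(
  deltas=[
    {"slide":[0,0,-0.002],"twist":0},
  ],
)

```text
time_s: 6.75
ee_pos: [0.4513, 0.0452, 0.075]
tool_rot: [-2.201, 2.216, -0.044]
force: [-9.7, 1.9, 16.0]
finger_gap: 0.0637
```

Emit:
carry_out(
  deltas=[
    {"slide":[0,0,0.001],"twist":0},
    {"slide":[0,0,0],"twist":0},
    {"slide":[0,0,0],"twist":0},
    {"slide":[0,0,0],"twist":0},
    {"slide":[0,0,0.01],"twist":0},
    {"slide":[0,0,0.03],"twist":0},
    {"slide":[0,0,0.04],"twist":0},
    {"slide":[0,0,0.04],"twist":0},
    {"slide":[0,0,0.02],"twist":0},
    {"slide":[0,0,0],"twist":0},
  ],
  grip=0.0854,
)

```text
time_s: 7.58
ee_pos: [0.4516, 0.045, 0.227]
tool_rot: [-2.198, 2.214, -0.05]
force: [-0.4, -0.6, 0.1]
finger_gap: 0.0856
```

```bash
python3 weigh.py;python3 st.py
python3 - <<'E'
from h import *
for n in C:
    im=r.snapshot(n);print(n,lids(im))
E
```

```text
Fz [ 0.54 -0.51 -0.77 -0.54  0.45 -0.6   0.39  0.25  0.34  0.23 -0.23  1.36] mean [-0.18  0.23  0.07] tau [ 1.000e-02 -2.587e+01 -3.345e+01 -1.000e-02 -9.000e-02 -0.000e+00]
8.18 [0.4487 0.0455 0.2207] yaw -90.42 tilt [ 0.0268 -0.0062 -0.9996] F [-1.44  0.39  1.36] T [-0.041  0.071  0.018] tau [-0.000e+00 -2.537e+01 -3.301e+01 -1.000e-02 -1.100e-01 -0.000e+00] q [-0.167 -0.189  1.962 -0.002  1.341  1.411] 0.08522393844530426
side [([254.0, 141.1], [245, 134, 18, 14, 204]), ([326.6, 167.3], [316, 160, 23, 15, 274]), ([273.7, 195.5], [262, 186, 24, 19, 357])]
top [([244.4, 202.8], [232, 191, 26, 25, 480]), ([176.1, 266.2], [164, 254, 25, 26, 508]), ([268.8, 274.8], [263, 271, 11, 9, 75])]
```

Emit:
carry_out(
  deltas=[
    {"slide":[0.02,0.01,0],"twist":0.4},
    {"slide":[0.035,0.015,0],"twist":0},
    {"slide":[0.035,0.015,0],"twist":0},
    {"slide":[0.035,0.015,0],"twist":0},
    {"slide":[0.03,0.012,0],"twist":0},
    {"slide":[0.01,0.005,0],"twist":0},
    {"slide":[0,0,0],"twist":0},
    {"slide":[0,0,0],"twist":0},
  ],
)

```text
time_s: 8.95
ee_pos: [0.6204, 0.1213, 0.2183]
tool_rot: [-2.21, 2.213, -0.037]
force: [-0.9, -0.2, 0.1]
finger_gap: 0.085
```

```bash
python3 st.py
```

```text
8.95 [0.6204 0.1213 0.2183] yaw -90.08 tilt [ 0.0263 -0.007  -0.9996] F [-0.94 -0.23  0.08] T [-0.006  0.004  0.04 ] tau [ 2.100e-01 -4.456e+01 -3.382e+01  2.000e-02 -2.000e-01  2.000e-02] q [ 0.006  0.294  1.464 -0.007  1.357  1.579] 0.08496504382237142
```

Emit:
carry_out(
  deltas=[
    {"slide":[0,0,-0.02],"twist":0},
    {"slide":[0,0,-0.035],"twist":0},
    {"slide":[-0.001,0,-0.035],"twist":0},
    {"slide":[-0.001,0,-0.03],"twist":0},
    {"slide":[-0.001,0,-0.02],"twist":0},
    {"slide":[0,0,-0.004],"twist":0},
    {"slide":[0,0,0],"twist":0},
  ],
)

```text
time_s: 9.53
ee_pos: [0.6126, 0.1183, 0.0737]
tool_rot: [-2.206, 2.213, -0.043]
force: [0.4, -0.1, 0.4]
finger_gap: 0.0852
```

```bash
python3 st.py
```

```text
9.53 [0.6126 0.1183 0.0737] yaw -90.2 tilt [ 0.0313 -0.0081 -0.9995] F [ 0.4  -0.05  0.39] T [-0.019  0.028 -0.048] tau [ 3.000e-02 -4.495e+01 -2.884e+01 -3.000e-02 -2.300e-01  0.000e+00] q [ 0.002  0.422  1.604 -0.009  1.085  1.58 ] 0.08516663717189964
```

Emit:
carry_out(
  deltas=[
    {"slide":[0.007,0.003,0],"twist":0},
    {"slide":[0,0,0],"twist":0},
  ],
)

```text
time_s: 9.7
ee_pos: [0.6202, 0.121, 0.076]
tool_rot: [-2.204, 2.213, -0.045]
force: [0.7, 0.6, 0.7]
finger_gap: 0.0856
```

Emit:
carry_out(
  deltas=[
    {"slide":[0,0,0],"twist":0},
    {"slide":[0,0,0],"twist":0},
    {"slide":[0,0,0],"twist":0},
    {"slide":[0,0,0],"twist":0},
  ],
  grip=0.05,
  force=60,
)

```text
time_s: 10.03
ee_pos: [0.6243, 0.1213, 0.0819]
tool_rot: [-2.2, 2.208, -0.056]
force: [-0.1, 0.5, -1.7]
finger_gap: 0.0635
```

```bash
python3 st.py
```

```text
10.03 [0.6243 0.1213 0.0819] yaw -90.23 tilt [ 0.0425 -0.0079 -0.9991] F [-0.13  0.48 -1.73] T [ 0.034  0.018 -0.015] tau [ 3.000e-02 -4.849e+01 -3.113e+01 -2.000e-02 -2.000e-01  0.000e+00] q [ 0.006  0.431  1.573 -0.009  1.095  1.585] 0.0634502935756746
```

Emit:
carry_out(
  deltas=[
    {"slide":[0,0,0.01],"twist":0},
    {"slide":[0,0,0.025],"twist":0},
    {"slide":[0,0,0.035],"twist":0},
    {"slide":[0,0,0.02],"twist":0},
    {"slide":[0,0,0.008],"twist":0},
    {"slide":[0,0,0],"twist":0},
  ],
)

```text
time_s: 10.53
ee_pos: [0.621, 0.1211, 0.1839]
tool_rot: [-2.203, 2.211, -0.05]
force: [-0.0, 0.2, -0.5]
finger_gap: 0.0637
```

```bash
python3 weigh.py;python3 st.py
```

```text
Fz [-1.11 -2.66 -3.6  -2.79 -2.19 -2.67 -2.86 -1.32 -1.02 -1.33 -1.91 -1.71] mean [ 0.06  0.07 -2.1 ] tau [ 1.000e-02 -4.692e+01 -3.375e+01 -4.000e-02 -1.300e-01 -0.000e+00]
11.13 [0.6194 0.121  0.1804] yaw -90.22 tilt [ 0.031  -0.0085 -0.9995] F [ 1.11 -1.31 -1.71] T [ 0.051  0.016 -0.03 ] tau [-0.000e+00 -4.645e+01 -3.345e+01 -4.000e-02 -1.300e-01 -0.000e+00] q [ 0.006  0.319  1.51  -0.009  1.282  1.583] 0.06308805615278285
```

Emit:
carry_out(
  deltas=[
    {"slide":[-0.004,-0.02,0],"twist":0},
    {"slide":[-0.006,-0.036,0],"twist":0},
    {"slide":[-0.006,-0.036,0],"twist":0},
    {"slide":[-0.006,-0.036,0],"twist":0},
    {"slide":[-0.006,-0.036,0],"twist":0},
    {"slide":[-0.006,-0.036,0],"twist":0},
    {"slide":[-0.006,-0.036,0],"twist":0},
    {"slide":[-0.006,-0.036,0],"twist":0},
    {"slide":[-0.006,-0.036,0],"twist":0},
    {"slide":[-0.006,-0.036,0],"twist":0},
    {"slide":[-0.006,-0.036,0],"twist":0},
    {"slide":[-0.006,-0.036,0],"twist":0},
  ],
)

```text
time_s: 12.13
ee_pos: [0.5448, -0.3043, 0.1817]
tool_rot: [-2.217, 2.196, -0.047]
force: [0.4, 0.7, -1.9]
finger_gap: 0.0632
```

```bash
python3 st.py
```

```text
12.13 [ 0.5448 -0.3043  0.1817] yaw -89.44 tilt [ 0.0359 -0.0063 -0.9993] F [ 0.42  0.67 -1.93] T [-0.03  -0.032 -0.023] tau [  2.45 -47.87 -31.62  -0.09  -0.07   0.68] q [-0.712  0.296  1.536  0.02   1.278  0.844] 0.06317862614194905
```

Emit:
carry_out(
  deltas=[
    {"slide":[-0.006,-0.028,0],"twist":-0.4},
    {"slide":[-0.005,-0.01,0],"twist":0},
    {"slide":[-0.002,0,0],"twist":0},
    {"slide":[0,0,0],"twist":0},
  ],
)

```text
time_s: 12.47
ee_pos: [0.5284, -0.3522, 0.1817]
tool_rot: [-2.201, 2.215, -0.051]
force: [-0.3, 0.4, -2.6]
finger_gap: 0.0634
```

```bash
python3 st.py
```

```text
12.47 [ 0.5284 -0.3522  0.1817] yaw -90.38 tilt [ 0.0361 -0.0101 -0.9993] F [-0.29  0.41 -2.58] T [ 0.01  -0.003  0.02 ] tau [ -1.39 -46.6  -33.98  -0.07  -0.23  -0.06] q [-0.787  0.322  1.503  0.019  1.284  0.785] 0.06341781597058571
```

Emit:
carry_out(
  deltas=[
    {"slide":[0.001,-0.006,-0.015],"twist":0},
    {"slide":[0.001,-0.002,-0.025],"twist":0},
    {"slide":[0,0,-0.018],"twist":0},
    {"slide":[0,0,-0.006],"twist":0},
    {"slide":[0,0,0],"twist":0},
  ],
)

```text
time_s: 12.88
ee_pos: [0.5332, -0.354, 0.1134]
tool_rot: [-2.208, 2.205, -0.052]
force: [-0.7, 1.6, -3.1]
finger_gap: 0.0631
```

```bash
python3 st.py
```

```text
12.88 [ 0.5332 -0.354   0.1134] yaw -89.95 tilt [ 0.038  -0.0087 -0.9992] F [-0.66  1.58 -3.13] T [-0.021  0.053 -0.013] tau [-3.700e-01 -4.846e+01 -3.239e+01  7.000e-02 -3.700e-01 -1.000e-02] q [-0.785  0.404  1.541  0.023  1.164  0.777] 0.06309424325058037
```

Emit:
carry_out(
  deltas=[
    {"slide":[0,0,-0.005],"twist":0},
    {"slide":[0,0,-0.004],"twist":0},
    {"slide":[0,0,-0.002],"twist":0},
  ],
)

```text
time_s: 13.13
ee_pos: [0.5346, -0.352, 0.1022]
tool_rot: [-2.211, 2.201, -0.052]
force: [-0.3, -0.1, -0.8]
finger_gap: 0.0629
```

Emit:
carry_out(
  deltas=[
    {"slide":[0,0,-0.002],"twist":0},
  ],
)

```text
time_s: 13.22
ee_pos: [0.535, -0.3519, 0.1006]
tool_rot: [-2.211, 2.201, -0.054]
force: [0.2, -0.1, -2.6]
finger_gap: 0.0632
```

Emit:
carry_out(
  deltas=[
    {"slide":[0,0,-0.002],"twist":0},
  ],
)

```text
time_s: 13.3
ee_pos: [0.5354, -0.3521, 0.099]
tool_rot: [-2.211, 2.201, -0.055]
force: [-0.6, 0.1, -1.4]
finger_gap: 0.0628
```

Emit:
carry_out(
  deltas=[
    {"slide":[0,0,-0.002],"twist":0},
  ],
)

```text
time_s: 13.38
ee_pos: [0.5359, -0.3523, 0.0979]
tool_rot: [-2.211, 2.2, -0.057]
force: [-1.4, 4.3, 10.6]
finger_gap: 0.0633
```

Emit:
carry_out(
  deltas=[
    {"slide":[0,0,0],"twist":0},
    {"slide":[0,0,0],"twist":0},
    {"slide":[0,0,0],"twist":0},
    {"slide":[0,0,0.01],"twist":0},
    {"slide":[0,0,0.03],"twist":0},
    {"slide":[0,0,0.035],"twist":0},
    {"slide":[0,0,0.03],"twist":0},
    {"slide":[0,0,0.02],"twist":0},
    {"slide":[0,0,0.005],"twist":0},
  ],
  grip=0.0854,
)

```text
time_s: 14.13
ee_pos: [0.5349, -0.3525, 0.2371]
tool_rot: [-2.21, 2.202, -0.06]
force: [0.7, -0.1, 0.4]
finger_gap: 0.0854
```

```bash
python3 st.py
python3 - <<'E'
from h import *
for n in C:
    im=r.snapshot(n);print(n,lids(im));cv2.imwrite(f"pics/{n}2.png",im[:,:,::-1])
E
```

```text
14.13 [ 0.5349 -0.3525  0.2371] yaw -89.8 tilt [ 0.0423 -0.0121 -0.999 ] F [ 0.71 -0.05  0.41] T [-0.051 -0.002 -0.019] tau [ 2.000e-02 -4.261e+01 -3.124e+01  7.000e-02  1.300e-01  0.000e+00] q [-0.781  0.29   1.432  0.022  1.381  0.782] 0.0853945108110143
side [([250.2, 142.4], [245, 136, 13, 12, 95]), ([273.7, 195.5], [262, 186, 24, 19, 356]), ([352.1, 298.8], [339, 288, 28, 23, 513])]
top [([431.5, 230.9], [420, 224, 21, 17, 207]), ([176.1, 266.2], [164, 254, 25, 26, 507]), ([273.4, 267.1], [261, 255, 27, 25, 510])]
```

View pics/side2.png

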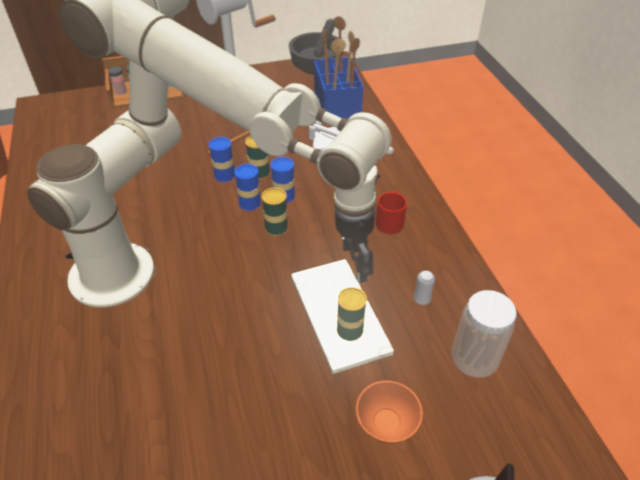

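The first light tin stands on the slab, lid at (352,299), and everything else is in place. Next is the far tin.

Emit:
carry_out(
  deltas=[
    {"slide":[-0.003,0.02,0],"twist":0},
    {"slide":[-0.004,0.037,0],"twist":0},
    {"slide":[-0.005,0.037,0],"twist":0},
    {"slide":[-0.005,0.037,0],"twist":0},
    {"slide":[-0.005,0.037,0],"twist":0},
    {"slide":[-0.005,0.037,0],"twist":0},
    {"slide":[-0.005,0.037,0],"twist":0},
    {"slide":[-0.005,0.037,0],"twist":0},
    {"slide":[-0.005,0.037,0],"twist":0},
    {"slide":[-0.005,0.037,0],"twist":0},
    {"slide":[-0.005,0.037,0],"twist":0},
    {"slide":[-0.005,0.037,0],"twist":0},
  ],
)

```text
time_s: 15.23
ee_pos: [0.4586, 0.0896, 0.2071]
tool_rot: [-2.205, 2.23, -0.001]
force: [1.0, 0.2, 0.3]
finger_gap: 0.0856
```

```bash
python3 st.py
```

```text
15.23 [0.4586 0.0896 0.2071] yaw -90.65 tilt [ 0.0049  0.0035 -1.    ] F [1.03 0.17 0.25] T [0.035 0.002 0.027] tau [ -5.28 -29.06 -31.82  -0.05   0.25  -1.09] q [-0.069 -0.112  1.921  0.004  1.328  1.512] 0.08563554347538585
```

Emit:
carry_out(
  deltas=[
    {"slide":[-0.002,0.037,0.003],"twist":0.3},
    {"slide":[-0.002,0.037,0.003],"twist":0.3},
    {"slide":[-0.002,0.035,0.003],"twist":0},
    {"slide":[0,0.03,0.003],"twist":0},
    {"slide":[0,0.02,0.001],"twist":0},
    {"slide":[0,0.008,0],"twist":0},
    {"slide":[0,0,0],"twist":0},
    {"slide":[0,0,0],"twist":0},
  ],
)

```text
time_s: 15.9
ee_pos: [0.4383, 0.2689, 0.2034]
tool_rot: [2.219, -2.199, -0.025]
force: [0.5, 0.7, 0.1]
finger_gap: 0.0852
```

```bash
python3 st.py
```

```text
15.9 [0.4383 0.2689 0.2034] yaw -89.48 tilt [-0.0234 -0.0013 -0.9997] F [0.46 0.68 0.13] T [ 0.034 -0.019  0.023] tau [  0.89 -34.01 -32.67   0.12   0.07   0.05] q [0.311 0.04  1.781 0.006 1.343 1.872] 0.08523180615546772
```

Remaining: (+0.016, +0.026).

Emit:
carry_out(
  deltas=[
    {"slide":[0.01,0.018,0],"twist":-0.5},
    {"slide":[0.005,0.007,0],"twist":0},
    {"slide":[0,0,0],"twist":0},
  ],
)

```text
time_s: 16.15
ee_pos: [0.453, 0.29, 0.2006]
tool_rot: [2.2, -2.209, -0.026]
force: [0.5, -0.2, 0.4]
finger_gap: 0.0853
```

```bash
python3 st.py
```

```text
16.15 [0.453  0.29   0.2006] yaw -90.22 tilt [-0.0283 -0.0047 -0.9996] F [ 0.46 -0.23  0.38] T [ 0.025 -0.022 -0.031] tau [  0.62 -36.26 -32.64   0.11   0.05   0.11] q [0.342 0.109 1.714 0.005 1.347 1.915] 0.08530411545522568
```

Emit:
carry_out(
  deltas=[
    {"slide":[0.001,0.003,-0.02],"twist":0},
    {"slide":[0,0,-0.035],"twist":0},
    {"slide":[0,0,-0.032],"twist":0},
    {"slide":[0,0,-0.02],"twist":0},
    {"slide":[0,0,-0.006],"twist":0},
    {"slide":[0,0,0],"twist":0},
  ],
)

```text
time_s: 16.65
ee_pos: [0.4563, 0.2856, 0.0855]
tool_rot: [2.196, -2.217, -0.02]
force: [0.2, 1.5, 1.6]
finger_gap: 0.0859
```

```bash
python3 st.py
```

```text
16.65 [0.4563 0.2856 0.0855] yaw -90.54 tilt [-0.0244 -0.0061 -0.9997] F [0.17 1.47 1.59] T [ 0.232 -0.081  0.019] tau [-4.100e-01 -3.750e+01 -2.798e+01 -3.200e-01  9.000e-02 -1.000e-02] q [0.333 0.245 1.804 0.003 1.117 1.912] 0.08591356758282345
```

Emit:
carry_out(
  deltas=[
    {"slide":[-0.002,0.008,0],"twist":0.4},
    {"slide":[0,0.002,-0.004],"twist":0},
    {"slide":[0,0,0],"twist":0},
  ],
)

```text
time_s: 16.9
ee_pos: [0.4559, 0.2954, 0.0841]
tool_rot: [2.204, -2.212, -0.017]
force: [0.5, 0.4, 0.0]
finger_gap: 0.0852
```

```bash
python3 st.py
python3 - <<'E'
from h import *
for n in C:
    im=r.snapshot(n);print(n,lids(im))
    x0,y0=(190,90) if n=="side" else (110,200)
    cv2.imwrite(f"pics/{n}3.png",cv2.resize(im[y0:y0+150,x0:x0+160,::-1],(640,600)))
E
```

```text
16.9 [0.4559 0.2954 0.0841] yaw -90.21 tilt [-0.0213 -0.0055 -0.9998] F [0.5  0.4  0.03] T [-0.004  0.022 -0.016] tau [-1.000e-01 -3.947e+01 -2.947e+01  2.000e-02 -4.000e-02  3.000e-02] q [0.351 0.256 1.794 0.002 1.113 1.925] 0.08518374952681003
side [([134.8, 76.9], [130, 75, 11, 5, 41]), ([250.7, 141.7], [245, 135, 12, 13, 115]), ([273.7, 195.5], [262, 186, 24, 19, 357]), ([352.1, 298.8], [339, 288, 28, 23, 513])]
top [([427.6, 232.0], [416, 220, 25, 25, 461]), ([273.5, 267.1], [261, 255, 27, 25, 510])]
```

View pics/side3.png

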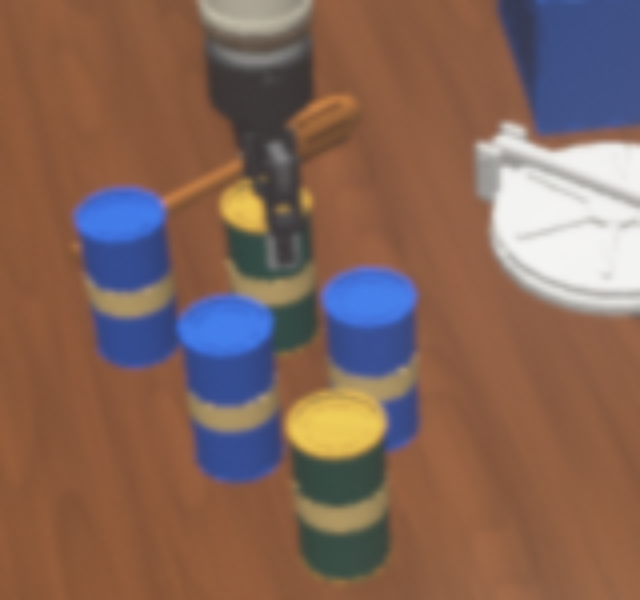

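The fingers straddle the far green tin (crop ~(270,240)), clear of the blue ones. I'll close on it.

Emit:
carry_out(
  deltas=[
    {"slide":[0,0,-0.003],"twist":0},
    {"slide":[0,0,0],"twist":0},
    {"slide":[0,0,0],"twist":0},
    {"slide":[0,0,0],"twist":0},
    {"slide":[0,0,0.01],"twist":0},
    {"slide":[0,0,0.03],"twist":0},
    {"slide":[0,0,0.04],"twist":0},
    {"slide":[0,0,0.035],"twist":0},
    {"slide":[0,0,0.03],"twist":0},
    {"slide":[0,0,0.02],"twist":0},
    {"slide":[0,0,0.005],"twist":0},
    {"slide":[0,0,0],"twist":0},
  ],
  grip=0.05,
  force=60,
)

```text
time_s: 18.0
ee_pos: [0.4513, 0.2935, 0.2604]
tool_rot: [2.201, -2.208, -0.02]
force: [1.0, 0.2, -2.4]
finger_gap: 0.0634
```

```bash
python3 weigh.py;python3 st.py
```

```text
Fz [-2.34 -1.56 -2.67 -3.74 -1.66 -2.42 -2.22 -2.03 -2.67 -2.   -1.99 -1.28] mean [ 0.17 -0.05 -2.22] tau [ 1.000e-02 -3.760e+01 -3.469e+01  1.000e-02  1.700e-01 -0.000e+00]
18.6 [0.4506 0.2932 0.2581] yaw -90.17 tilt [-0.0298 -0.0093 -0.9995] F [ 0.69 -0.35 -1.28] T [-0.012  0.019  0.032] tau [-0.000e+00 -3.721e+01 -3.442e+01  1.000e-02  1.600e-01 -0.000e+00] q [0.351 0.067 1.643 0.002 1.462 1.925] 0.06345220271877808
```

Emit:
carry_out(
  deltas=[
    {"slide":[0.006,-0.02,0.001],"twist":0},
    {"slide":[0.007,-0.036,0.002],"twist":0},
    {"slide":[0.007,-0.036,0.002],"twist":0},
    {"slide":[0.007,-0.036,0.002],"twist":0},
    {"slide":[0.007,-0.036,0.002],"twist":0},
    {"slide":[0.007,-0.036,0.001],"twist":0},
    {"slide":[0.006,-0.036,0],"twist":0},
    {"slide":[0.006,-0.036,0],"twist":0},
    {"slide":[0.005,-0.036,0],"twist":0},
    {"slide":[0.005,-0.036,0],"twist":0},
    {"slide":[0.005,-0.036,0],"twist":0},
    {"slide":[0.005,-0.036,0],"twist":0},
  ],
)

```text
time_s: 19.6
ee_pos: [0.5224, -0.1346, 0.2696]
tool_rot: [2.217, -2.194, -0.021]
force: [0.3, -0.3, -1.3]
finger_gap: 0.0637
```

```bash
python3 st.py
```

```text
19.6 [ 0.5224 -0.1346  0.2696] yaw -89.4 tilt [-0.0254 -0.0066 -0.9997] F [ 0.28 -0.33 -1.3 ] T [-0.005 -0.063 -0.002] tau [  2.74 -39.86 -32.94  -0.26   0.28   0.73] q [-0.466  0.06   1.628 -0.017  1.473  1.096] 0.06371183957099275
```

Remaining: (0, −0.08).

Emit:
carry_out(
  deltas=[
    {"slide":[0.002,-0.03,0],"twist":-0.3},
    {"slide":[0,-0.025,-0.01],"twist":-0.3},
    {"slide":[0,-0.006,-0.03],"twist":0},
    {"slide":[0,0,-0.03],"twist":0},
    {"slide":[0,0,-0.02],"twist":0},
    {"slide":[0,0,-0.01],"twist":0},
    {"slide":[0,0,0],"twist":0},
  ],
)

```text
time_s: 20.18
ee_pos: [0.5246, -0.2101, 0.1681]
tool_rot: [2.191, -2.219, -0.007]
force: [-0.6, -0.1, -1.8]
finger_gap: 0.0636
```

```bash
python3 st.py
```

```text
20.18 [ 0.5246 -0.2101  0.1681] yaw -90.73 tilt [-0.0194 -0.0131 -0.9997] F [-0.55 -0.13 -1.82] T [ 0.038 -0.03  -0.04 ] tau [ -0.35 -41.57 -33.77  -0.13  -0.34   0.  ] q [-0.583  0.199  1.68  -0.023  1.272  1.008] 0.06364735212445284
```

Emit:
carry_out(
  deltas=[
    {"slide":[0,-0.002,-0.012],"twist":0},
    {"slide":[0,0,-0.02],"twist":0},
    {"slide":[0,0,-0.015],"twist":0},
    {"slide":[0,0,-0.006],"twist":0},
    {"slide":[0,0,0],"twist":0},
  ],
)

```text
time_s: 20.6
ee_pos: [0.528, -0.2132, 0.1173]
tool_rot: [2.195, -2.218, 0.007]
force: [-0.5, 1.1, -1.5]
finger_gap: 0.063
```

Emit:
carry_out(
  deltas=[
    {"slide":[0,0,-0.003],"twist":0},
  ],
)

```text
time_s: 20.68
ee_pos: [0.5289, -0.2136, 0.1155]
tool_rot: [2.195, -2.218, 0.011]
force: [-0.1, 0.5, -1.9]
finger_gap: 0.0635
```

Emit:
carry_out(
  deltas=[
    {"slide":[0,0,-0.003],"twist":0},
  ],
)

```text
time_s: 20.77
ee_pos: [0.5295, -0.2139, 0.1133]
tool_rot: [2.196, -2.218, 0.013]
force: [0.3, 1.2, -2.6]
finger_gap: 0.0635
```

Emit:
carry_out(
  deltas=[
    {"slide":[0,0,-0.002],"twist":0},
  ],
)

```text
time_s: 20.85
ee_pos: [0.5301, -0.2141, 0.1121]
tool_rot: [2.196, -2.218, 0.016]
force: [-0.2, -0.8, -2.2]
finger_gap: 0.0637
```

Emit:
carry_out(
  deltas=[
    {"slide":[0,0,-0.002],"twist":0},
  ],
)

```text
time_s: 20.93
ee_pos: [0.5307, -0.2144, 0.1108]
tool_rot: [2.197, -2.219, 0.018]
force: [0.5, -0.2, -3.2]
finger_gap: 0.0635
```

Emit:
carry_out(
  deltas=[
    {"slide":[0,0,-0.004],"twist":0},
    {"slide":[0,0,-0.003],"twist":0},
  ],
)

```text
time_s: 21.1
ee_pos: [0.5316, -0.215, 0.1046]
tool_rot: [2.197, -2.219, 0.023]
force: [-0.7, 0.6, -2.9]
finger_gap: 0.0634
```

Emit:
carry_out(
  deltas=[
    {"slide":[0,0,-0.002],"twist":0},
  ],
)

```text
time_s: 21.18
ee_pos: [0.5316, -0.215, 0.1024]
tool_rot: [2.197, -2.219, 0.023]
force: [1.1, 0.8, -2.4]
finger_gap: 0.0632
```

Emit:
carry_out(
  deltas=[
    {"slide":[0,0,-0.002],"twist":0},
  ],
)

```text
time_s: 21.27
ee_pos: [0.5327, -0.2153, 0.1019]
tool_rot: [2.198, -2.22, 0.026]
force: [-2.2, 2.6, 16.1]
finger_gap: 0.0635
```

Emit:
carry_out(
  deltas=[
    {"slide":[0,0,-0.002],"twist":0},
  ],
)

```text
time_s: 21.35
ee_pos: [0.5334, -0.2153, 0.102]
tool_rot: [2.198, -2.22, 0.026]
force: [-4.4, 3.1, 13.6]
finger_gap: 0.0632
```

Emit:
carry_out(
  deltas=[
    {"slide":[0,0,0],"twist":0},
    {"slide":[0,0,0],"twist":0},
    {"slide":[0,0,0],"twist":0},
    {"slide":[0,0,0.01],"twist":0},
    {"slide":[0,0,0.03],"twist":0},
    {"slide":[0,0,0.035],"twist":0},
    {"slide":[0,0,0.03],"twist":0},
    {"slide":[0,0,0.02],"twist":0},
    {"slide":[0,0,0.005],"twist":0},
  ],
  grip=0.0854,
)

```text
time_s: 22.1
ee_pos: [0.5315, -0.2143, 0.2385]
tool_rot: [2.198, -2.22, 0.022]
force: [-0.3, 0.0, 0.1]
finger_gap: 0.0855
```

```bash
python3 st.py
python3 - <<'E'
from h import *
L={}
for n in C:
    im=r.snapshot(n);print(n,lids(im));cv2.imwrite(f"pics/{n}4.png",im[:,:,::-1])
    for ce,st in lids(im): print(n,ce,onz(ce,n,.135)[:2].round(3),onz(ce,n,.117)[:2].round(3))
E
```

```text
22.1 [ 0.5315 -0.2143  0.2385] yaw -90.58 tilt [-0.0025 -0.0227 -0.9997] F [-0.29  0.05  0.12] T [ 0.002 -0.029  0.009] tau [  0.06 -37.27 -31.33  -0.08   0.25  -0.  ] q [-0.583  0.144  1.599 -0.021  1.388  1.001] 0.08547494212597073
side [([273.7, 195.5], [262, 186, 24, 19, 360]), ([332.7, 254.9], [319, 245, 28, 21, 478]), ([351.7, 298.6], [338, 288, 29, 23, 535])]
side [273.7, 195.5] [0.446 0.025] [0.449 0.045]
side [332.7, 254.9] [ 0.532 -0.218] [ 0.537 -0.203]
side [351.7, 298.6] [ 0.533 -0.354] [ 0.538 -0.341]
top [([427.6, 232.1], [416, 220, 24, 25, 457]), ([374.3, 235.3], [363, 225, 25, 21, 374]), ([273.5, 267.1], [261, 255, 27, 25, 512])]
top [427.6, 232.1] [ 0.532 -0.352] [ 0.535 -0.356]
top [374.3, 235.3] [ 0.525 -0.215] [ 0.529 -0.217]
top [273.5, 267.1] [0.447 0.044] [0.449 0.045]
```

View pics/side4.png

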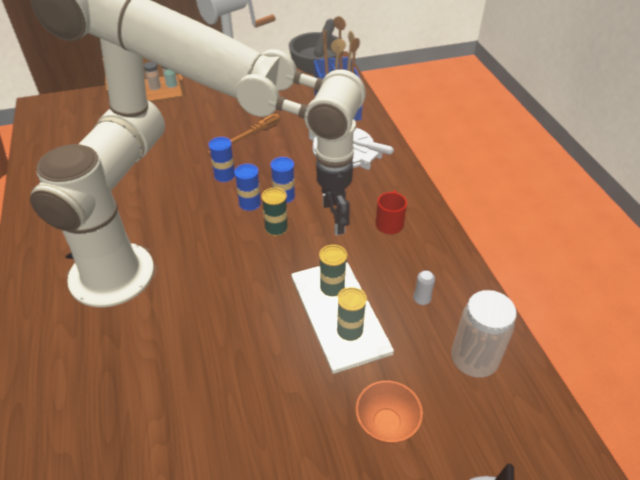

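Both light tins stand on the slab, lids at (333,255) and (352,299), about 0.53/−0.216 and 0.53/−0.353. Now back to the heavy one at (0.449, 0.045).

Emit:
carry_out(
  deltas=[
    {"slide":[-0.008,0.02,0],"twist":0},
    {"slide":[-0.011,0.036,0],"twist":0.3},
    {"slide":[-0.011,0.036,0],"twist":0.3},
    {"slide":[-0.011,0.036,0],"twist":0},
    {"slide":[-0.011,0.036,0],"twist":0},
    {"slide":[-0.01,0.034,0],"twist":0},
    {"slide":[-0.008,0.025,0],"twist":0},
    {"slide":[-0.003,0.008,0],"twist":0},
    {"slide":[0,0,0],"twist":0},
    {"slide":[0,0,0],"twist":0},
  ],
)

```text
time_s: 23.03
ee_pos: [0.4429, 0.0266, 0.2149]
tool_rot: [2.195, -2.201, -0.025]
force: [-0.0, 0.0, -0.1]
finger_gap: 0.0853
```

```bash
python3 st.py
```

```text
23.03 [0.4429 0.0266 0.2149] yaw -90.16 tilt [-0.0346 -0.012  -0.9993] F [-0.01  0.04 -0.08] T [-0.048  0.016  0.038] tau [ 9.000e-01 -2.705e+01 -3.243e+01  2.000e-02  2.000e-01  5.000e-02] q [-0.2   -0.151  1.94  -0.019  1.384  1.377] 0.08528002298216597
```

Emit:
carry_out(
  deltas=[
    {"slide":[0.005,0.016,0],"twist":0},
    {"slide":[0,0.001,0],"twist":0},
    {"slide":[0,0,-0.02],"twist":0},
    {"slide":[0,0,-0.03],"twist":0},
    {"slide":[0,0,-0.015],"twist":0},
    {"slide":[0,0,-0.002],"twist":0},
    {"slide":[0,0,0],"twist":0},
  ],
)

```text
time_s: 23.62
ee_pos: [0.4507, 0.0343, 0.1436]
tool_rot: [2.182, -2.208, -0.022]
force: [0.1, -0.6, -0.5]
finger_gap: 0.0858
```

```bash
python3 st.py
```

```text
23.62 [0.4507 0.0343 0.1436] yaw -90.65 tilt [-0.0362 -0.0161 -0.9992] F [ 0.1  -0.59 -0.54] T [-0.014  0.024  0.054] tau [ 2.100e-01 -2.818e+01 -3.001e+01 -7.000e-02  4.000e-02  1.000e-02] q [-0.177 -0.046  1.992 -0.024  1.229  1.414] 0.08577691484773818
```

Emit:
carry_out(
  deltas=[
    {"slide":[-0.001,0.011,0],"twist":0.5},
    {"slide":[0,0.001,-0.003],"twist":0},
    {"slide":[0,0,-0.015],"twist":0},
    {"slide":[0,0,-0.012],"twist":0},
    {"slide":[0,0,-0.004],"twist":0},
    {"slide":[0,0,0],"twist":0},
  ],
)

```text
time_s: 24.12
ee_pos: [0.4545, 0.0454, 0.1139]
tool_rot: [2.195, -2.203, -0.008]
force: [0.2, -0.2, 0.3]
finger_gap: 0.0852
```

```bash
python3 st.py
```

```text
24.12 [0.4545 0.0454 0.1139] yaw -90.19 tilt [-0.0257 -0.0187 -0.9995] F [ 0.22 -0.18  0.28] T [-0.061 -0.017 -0.025] tau [ -0.07 -29.38 -29.58  -0.08  -0.05   0.  ] q [-1.510e-01  1.000e-03  2.010e+00 -2.400e-02  1.153e+00  1.434e+00] 0.08520108396342486
```

Emit:
carry_out(
  deltas=[
    {"slide":[-0.003,0,-0.02],"twist":0},
    {"slide":[-0.003,0,-0.015],"twist":0},
    {"slide":[-0.002,0,-0.004],"twist":0},
    {"slide":[0,0,0],"twist":0},
  ],
)

```text
time_s: 24.45
ee_pos: [0.4502, 0.0452, 0.0785]
tool_rot: [2.2, -2.205, 0.004]
force: [-0.3, -0.0, 0.2]
finger_gap: 0.0853
```

```bash
python3 st.py
```

```text
24.45 [0.4502 0.0452 0.0785] yaw -90.12 tilt [-0.017  -0.0202 -0.9997] F [-0.28 -0.01  0.15] T [ 0.025  0.034 -0.004] tau [ -0.09 -29.54 -28.07  -0.09  -0.1   -0.  ] q [-0.152  0.041  2.05  -0.026  1.064  1.433] 0.08527740066070656
```

Emit:
carry_out(
  deltas=[
    {"slide":[0,0,0],"twist":0},
    {"slide":[0,0,0],"twist":0},
    {"slide":[0,0,0],"twist":0},
    {"slide":[0,0,0],"twist":0},
    {"slide":[0,0,0.01],"twist":0},
    {"slide":[0,0,0.03],"twist":0},
    {"slide":[0,0,0.035],"twist":0},
    {"slide":[0,0,0.035],"twist":0},
    {"slide":[0,0,0.035],"twist":0},
    {"slide":[0,0,0.03],"twist":0},
    {"slide":[0,0,0.02],"twist":0},
    {"slide":[0,0,0.01],"twist":0},
  ],
  grip=0.05,
  force=60,
)

```text
time_s: 25.45
ee_pos: [0.4428, 0.0463, 0.2942]
tool_rot: [2.196, -2.201, -0.009]
force: [0.6, 0.0, -5.1]
finger_gap: 0.0632
```

Emit:
carry_out(
  deltas=[
    {"slide":[0,0,0.005],"twist":0},
    {"slide":[0,0,0.002],"twist":0},
    {"slide":[0,0,0.001],"twist":0},
  ],
)

```text
time_s: 25.7
ee_pos: [0.4431, 0.0462, 0.3045]
tool_rot: [2.197, -2.202, -0.005]
force: [0.3, 0.3, -4.6]
finger_gap: 0.0631
```

```bash
python3 weigh.py;python3 st.py
python3 - <<'E'
from h import *
for n in C:
    im=r.snapshot(n);print(n,lids(im));cv2.imwrite(f"pics/{n}5.png",im[:,:,::-1])
E
python3 st.py
```

```text
Fz [-3.1  -4.42 -5.62 -4.43 -4.22 -3.52 -3.97 -3.57 -3.94 -4.57 -3.86 -4.97] mean [-0.09 -0.04 -4.18] tau [  0.   -27.62 -36.35  -0.12   0.13  -0.  ]
26.3 [0.4434 0.0462 0.3049] yaw -90.11 tilt [-0.023  -0.0199 -0.9995] F [ 1.04 -0.14 -4.97] T [-0.012 -0.072  0.018] tau [ -0.   -27.45 -36.23  -0.12   0.12  -0.  ] q [-0.152 -0.209  1.813 -0.023  1.557  1.421] 0.0630569467669732
side [([134.8, 76.9], [130, 75, 11, 5, 41]), ([258.6, 126.8], [252, 118, 14, 17, 165]), ([332.7, 254.9], [319, 245, 28, 21, 478]), ([351.7, 298.6], [338, 288, 29, 23, 535])]
top [([427.7, 232.0], [416, 220, 25, 25, 461]), ([374.8, 233.4], [363, 222, 25, 24, 458]), ([262.1, 268.1], [255, 265, 14, 8, 72])]
26.4 [0.4434 0.0462 0.305 ] yaw -90.11 tilt [-0.0229 -0.0199 -0.9995] F [ 0.15  0.09 -3.9 ] T [ 0.024 -0.079 -0.012] tau [ -0.   -27.48 -36.26  -0.12   0.12  -0.  ] q [-0.152 -0.209  1.813 -0.023  1.557  1.421] 0.06333097234241063
```

View pics/side5.png

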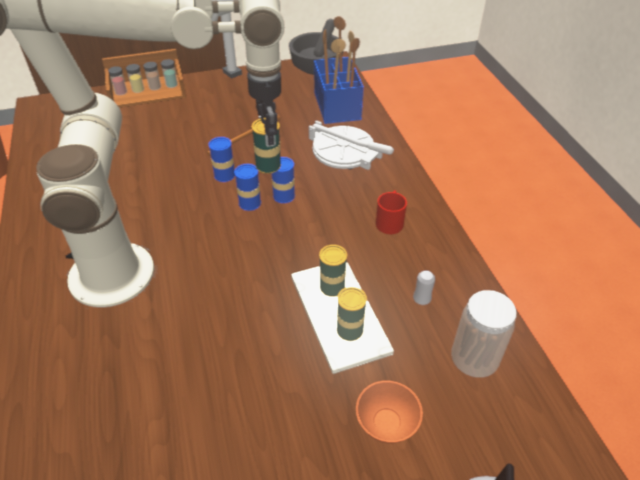

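View pics/top5.png

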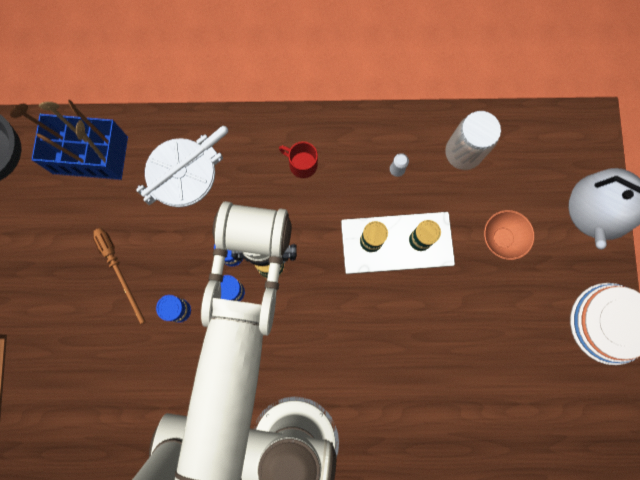

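The full tin (side lid ~(262,125)) is held upright, with its base about 0.22 m up. Both light tins stand on the slab (top (375,233) and (428,232)), and nothing else has moved.

```bash
python3 -c "
from plant import r
print(r.job_done(), r.state()['qd'].round(4))"
```

```text
the job is handed in; nothing more can be done
the job is handed in; nothing more can be done
```

I lifted and weighed all three green tins, and the near one is clearly the full tin. It read about 4.3 N the first time and 4.2 N when I picked it up again, against about 2.1 N for the tin by the press and 2.2 N for the far one. The two light tins stand let go on the slab, and the full one is held up in the gripper. I handed the job in at about 26 s of the 70 s allowed; no verdict is reported.

- **Light tins:** they stand at about (0.53, −0.216) and (0.53, −0.353), about 0.07 m and 0.06 m from the slab's middle along its length. Both look upright in the two cameras.
- **Full tin:** the base is about 22 cm up and was still over the last 0.7 s of readings. The tool is tilted only about 0.03 rad.
- **Everything else:** by eye, the last pictures show the blue tins, press, cup, bowl, shaker and whisk where they were.
- **Imperfect:** single force readings scatter by about ±1 N, so I averaged 12 for each tin. The tool's tilt drifted by up to 0.04 rad during the moves. When setting tins down, the wrist felt brief presses of up to about 25 N. The last speed read after handing in returned no data, so stillness rests on the pose readings from just before.

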